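Scoop up the sign stand-offs

ROBOT

A 7-joint arm with a two-finger parallel gripper is mounted at the origin on the work surface. World frame = base frame: x ahead of the robot, y to its left, z up, the work surface at z = 0. Lengths are in m, angles in rad, forces in N, time in s.
With the tool pointing down it reaches from about 0.4 to 0.875 m from the base axis. Payload 19.3 kg.
Tool frame: the origin (TCP) lies midway between the tips of the shut fingers; the grasp point (between the pads) lies 19 mm behind it; z points along the fingers, y is the line along which they close (so a half turn about z gives the same grasp; the last joint's range is limited). The gripper opens to 85 mm and grips with 20 to 120 N. Pads are 22 mm wide; open, the fingers measure 114 mm over their backs; the gripper's body (76 mm by 85 mm) begins 54 mm behind the grasp point. The pads swing forward as they close: fully open they stand 13 mm farther back than shut.
Start: joints at [1.109, 0.521, -0.036, 1.599, 0.021, 1.021, -0.113], TCP at [0.239, -0.578, 0.231] pointing down, gripper open.
Joint ranges: [-2.91, 2.91], [-0.3, 2.13], [-1.5, 1.42], [0.17, 2.43], [-1.26, 4.41], [0.16, 1.93], [-2.52, 2.52]. Speed limits (rad/s): [1.89, 1.89, 2.39, 2.39, 3.01, 3.01, 3.01].

INTERFACE

Orientations are given as [roll, pitch, yaw] about the fixed x, y, z axes, in that order (R = Rz(yaw) Ry(pitch) Rx(roll)).
In Python, from workcell import bot gives the robot as it stands.
- The arm moves only by the tool move_arm, never from a script. Its argument "moves" is a list that holds one entry, the list of rows, each a list of 7 numbers: the opening, from 0 (shut) to 1 (fully open), then the shift along the tool's x, y, z in units of 1000 mm (1.0 is 1000 mm), then the turn, a rotation vector about the tool's x, y, z in units of 2 pi rad (1.0 is 2 pi rad). A call has 1 to 5 rows; each row is the pose to reach, as a shift and turn from the pose commanded when the call began, along the tool's axes at that moment, turning the shorter way round; what a row does not reach only later rows make up. A row lasts 1/10 s, in which the tool goes at most 50 mm and 8.59 degrees, less where a joint would pass 70% of its speed; a pose out of reach is approached as far as the arm can. A call with a number of a shift or a turn outside -1 to 1 is refused whole. A call with a gripper value outside its range is refused whole. The fingers move at their own pace and stop on an object; "force" is the grip in N (left out, the last holds). Time passes only in rows, so rows that repeat a pose let the fingers close. It gives the time, the measured TCP pose, the force, the opening and the grip force at its end, in the units of the state.
- bot.observe(): the state, without advancing time (a new reading comes with each control period).
- bot.grab_frame(name): name is "scene" or "top" or "wrist"; returns the picture (400x640x3 uint8, red, green, blue); there is no depth.
- bot.camera_params(name): a dict with "vertical_fov" (degrees; the focal length in pixels is half the picture's height over the tangent of half this angle, whatever the lens; pixels are square), "cx", "cy" (the principal point, pixels), "R" (3x3) and "t" (3): a world point X has camera coordinates R X + t. Camera axes: x right, y down, z forward; pixel columns grow to the right and rows downward; lengths in m; the calibration is good to about 2 mm. A picture is of the moment at which its call begins: read the wrist's pose just before it. camera_params takes no time and is no camera call; for the wrist camera it gives the pose at the moment of the call.
- bot.job_done(): hands the job in; it is judged then, once.
The state is a dict: "clock": time; "qpos": joint angles; "qd": joint speeds; "joint_efforts": joint torques, N m; "position": TCP position; "tool_rot": TCP orientation; "force": force on the tool from outside, world axes, zero at the start; "moment": the same for the moment, N m; "grip_width": finger opening in m; "finger_force": force on a finger pad.
Only numpy, scipy, OpenCV 4.12 (cv2) and the standard library are available. Lean on these libraries where they do the work, as an engineer would, in place of code of your own. Each camera call takes 0.05 s, during which the arm holds its last target. There are 200 camera calls.

TASK

Four little aluminium stand-offs for mounting sign panels have been spilled in front of the white rail at the back of the bench; they belong in the steel tray. Take the flat scoop by its wooden handle, push its lip along the bench right up to the rail so that all four ride into the pan together, lift them clear in it and tip them out into the tray, then lay the scoop flat on the bench again. Do not touch the stand-offs with the fingers, do not shove the tray about, and leave the paint tin, the paper cup and the bottle standing where they are.

Things in the scene. Friction and masses are not known exactly. Their poses are not given: they have to be found in the camera images.
- rail: White-painted timber panel stop (sign panels are squared against it), screwed to the bench: 700 mm long, 22 mm thick, 30 mm high, upright faces. Origin: on the face towards the robot, at mid length, at bench height. x is that face's horizontal normal, pointing away from the robot into the rail; y runs along the rail to the left; z up.
- scoop: Flat aluminium bench scoop, 0.19 kg, lying level, mouth away from the robot. Pan 90 (x) by 130 mm (y), floor 1.6 mm; the front edge is 0.8 mm and rises to a 4.5 mm ridge 8 mm behind it, which keeps parts in. Side walls fall from 30 mm at the back to 6 mm in front. Origin: underside of the pan's middle. x out of the mouth, z up. A wooden handle leans back from the back wall, rising 45 degrees.
- scoop_grip (a point): Where to hold the scoop: middle line of its wooden grip, at (-103, 0, 74) mm in the scoop's frame. The grip is a bar 20 mm wide (y) by 24 mm, flat sides to +y and -y, running from here 50 mm down towards the pan and 30 mm up to its free end. Take it from above, fingers across y. The stand-offs leave the pan when its mouth points down 40 to 50 degrees. Axes as scoop.
- scoop_lip (a point): The middle of the scoop's front edge, on the underside, at (45, 0, 0) mm in the scoop's frame. Axes as scoop.
- tray: Open square tin tray of bright steel, 150 x 150 mm outside, 45 mm high, walls and floor 3 mm, 0.45 kg, standing loose on the bench. Origin: centre of the underside; z up, x and y along the sides.
- spacer1: One of four alike sign stand-offs: turned aluminium barrel, 20 mm in diameter, 26 mm long, edges rounded to 4 mm, 20 g; lies on its side, can roll. Origin: its centre; x along its axis. All four lie in one patch in front of the rail, centres 15 to 70 mm from its face and within 75 mm of one another along it.
- spacer2: One of four alike sign stand-offs: turned aluminium barrel, 20 mm in diameter, 26 mm long, edges rounded to 4 mm, 20 g; lies on its side, can roll. Origin: its centre; x along its axis. All four lie in one patch in front of the rail, centres 15 to 70 mm from its face and within 75 mm of one another along it.
- spacer3: One of four alike sign stand-offs: turned aluminium barrel, 20 mm in diameter, 26 mm long, edges rounded to 4 mm, 20 g; lies on its side, can roll. Origin: its centre; x along its axis. All four lie in one patch in front of the rail, centres 15 to 70 mm from its face and within 75 mm of one another along it.
- spacer4: One of four alike sign stand-offs: turned aluminium barrel, 20 mm in diameter, 26 mm long, edges rounded to 4 mm, 20 g; lies on its side, can roll. Origin: its centre; x along its axis. All four lie in one patch in front of the rail, centres 15 to 70 mm from its face and within 75 mm of one another along it.
- tin: Closed small paint tin, 77 mm in diameter, 72 mm high, standing close in front of the rail, at the +y end of the stand-offs (bystander). Origin: centre of the underside.
- cup: White paper cup, 72 mm across the rim, 95 mm high, standing behind the rail (bystander). Origin: centre of the underside.
- bottle: Clear plastic bottle with a white cap, 60 mm in diameter, 150 mm high, standing behind the rail (bystander). Origin: centre of the underside.

How it is judged:
By the outcome, as a careful person would: the job done as asked, in the order asked, and still so for the second after the job is handed in, with the robot touching nothing.
It also fails if it takes over 64 s, if anything falls off the work surface, if the arm or the gripper's body presses on something with over 40 N, if the wrist force passes 120 N, or if a joint passes its speed limit or range.

## Working session

There is one attempt and no reset: what is moved stays moved. The work goes in short steps, Python scripts to look and compute and a tool call to move; the robot and the scene stay as the last step left them, time stands still between calls to the robot, and variables do not carry over. Pictures are saved under pics/ and viewed, at most 10 in all, crops included, and the job is handed in when it is done.

Besides the shell and the picture viewer there is one more tool, called after "Request:" as name([rows], argument=value, ...), one row to a line, values as JSON. move_arm: Moves the arm, as the interface text tells. Shifts and turns lie within -1 to 1; 1 stands for 1000 mm of shift or 2 pi rad of turn. Its arguments: {"type":"object","properties":{"moves":{"type":"array"},"force":{"type":"number"}},"required":["moves"]}

```bash
mkdir -p pics; python3 - <<'E'
from workcell import bot
import cv2,numpy as np
for n in("scene","top"):
    cv2.imwrite(f"pics/{n}0.png",bot.grab_frame(n)[:,:,::-1]); p=bot.camera_params(n); print(n,p)
s=bot.observe(); print(s)
E
```

```text
scene {'vertical_fov': 55.848799032288156, 'cx': 313.045745697739, 'cy': 199.2697345711487, 'R': array([[ 0.82253145,  0.56853743, -0.01439469],
       [ 0.31218486, -0.47252055, -0.82417531],
       [-0.4753763 ,  0.67341631, -0.5661518 ]]), 't': array([-0.48462121, -0.12939366,  1.22265099])}
top {'vertical_fov': 45.25642988855081, 'cx': 318.30161002500927, 'cy': 198.71680794892953, 'R': array([[-8.69522034e-04, -9.99999615e-01,  1.17252687e-04],
       [-9.89823061e-01,  8.43988104e-04, -1.42301073e-01],
       [ 1.42300919e-01, -2.39793332e-04, -9.89823414e-01]]), 't': array([-0.00621904,  0.56470684,  1.09000482])}
{'clock': 0.1, 'qpos': array([ 1.10879993,  0.52197379, -0.03631653,  1.59990574,  0.02121326,
        1.02108065, -0.11280328]), 'qd': array([ 0.00107991, -0.00093382,  0.00017082, -0.00056069,  0.0007389 ,
        0.00012824, -0.00122628]), 'joint_efforts': array([ 3.13600918e-03, -9.28501010e+01,  1.98396184e+00, -3.70538521e+01,
        1.80219108e-02,  5.32332924e-03,  6.71955854e-05]), 'position': array([ 0.23851276, -0.57740257,  0.23078754]), 'tool_rot': array([-3.14061396e+00,  8.32674067e-05,  3.91778845e-01]), 'force': array([-0.67555595, -0.43455244, -0.39353694]), 'moment': array([-0.03845192, -0.01690311,  0.0177154 ]), 'finger_force': 0.0, 'grip_width': 0.08552269083009731}
```

View pics/top0.png

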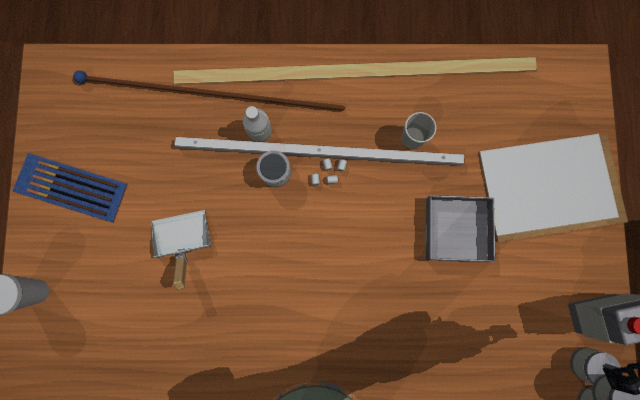

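View pics/scene0.png

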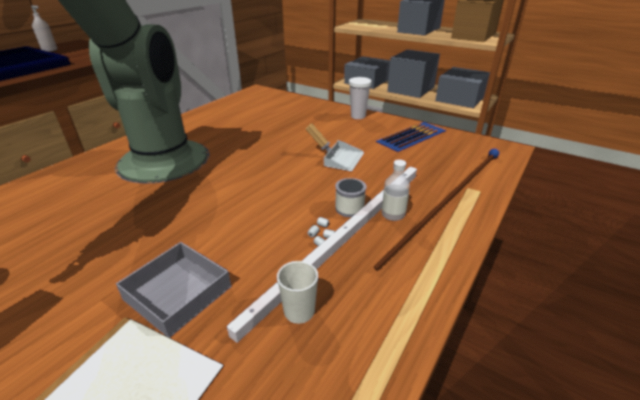

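The top view shows the scoop pan near (181,234) with its handle end at (180,285). The stand-offs are at (327,164), (342,165), (315,179) and (332,180), the tin at (273,168), the tray at (460,229), and the rail runs from (177,142) to (463,158). I'll enlarge it.

```bash
cat > h.py <<'E'
import numpy as np,cv2
from workcell import bot
from scipy.spatial.transform import Rotation as Ro
def ray(n,u,v,z,p=None,):
    p=p or bot.camera_params(n); f=200/np.tan(np.radians(p["vertical_fov"])/2)
    d=p["R"].T@np.array([(u-p["cx"])/f,(v-p["cy"])/f,1]); c=-p["R"].T@p["t"]
    return c+d*(z-c[2])/d[2]
def proj(n,X,p=None):
    p=p or bot.camera_params(n); f=200/np.tan(np.radians(p["vertical_fov"])/2)
    c=p["R"]@np.array(X)+p["t"]; return c[:2]/c[2]*f+[p["cx"],p["cy"]]
E
python3 - <<'E'
import cv2,numpy as np
i=cv2.imread('pics/top0.png')
a=cv2.resize(i[200:300,140:223],None,fx=6,fy=6,interpolation=cv2.INTER_CUBIC)   # scoop
b=cv2.resize(i[130:200,245:365],None,fx=6.5,fy=6.5,interpolation=cv2.INTER_CUBIC)
cv2.imwrite('pics/a.png',a);cv2.imwrite('pics/b.png',b)
E
```

```text
(no output)
```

View pics/a.png

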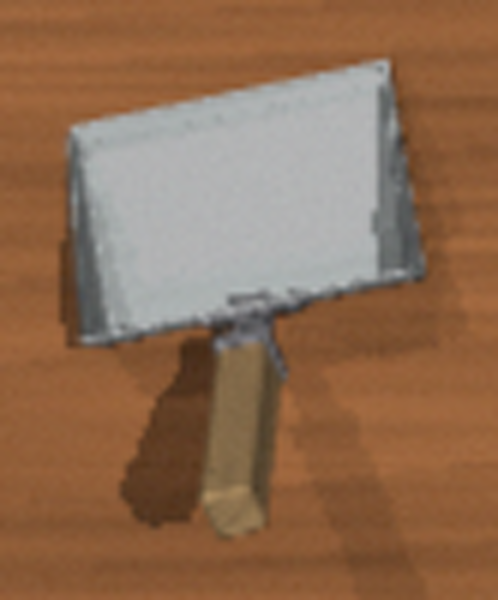

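View pics/b.png

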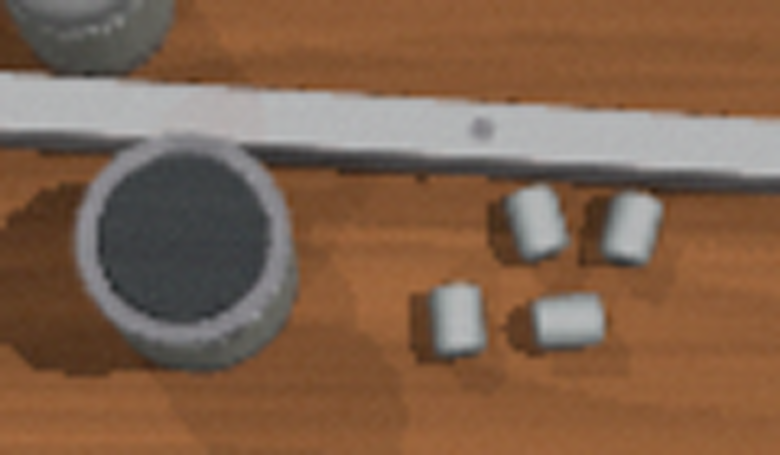

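```bash
python3 - <<'E'
from h import *
A=lambda u,v,z:ray("top",140+(u+.5)/6-.5,200+(v+.5)/6-.5,z)[:2]
B=lambda u,v,z:ray("top",245+(u+.5)/6.5-.5,130+(v+.5)/6.5-.5,z)[:2]
np.set_printoptions(precision=4,suppress=True)
lL,lR,bL,bR=A(72,130,.003),A(387,62,.003),A(80,343,.03),A(424,277,.03)
print("lip",lL,lR,np.linalg.norm(lL-lR),"back",bL,bR,np.linalg.norm(bL-bR))
d=(lL+bL-lR-bR); d/=np.linalg.norm(d); yaw=np.arctan2(-d[0],d[1]); 
for w,(p,q) in dict(lip=(lL,lR),back=(bL,bR)).items():
    e=p-q; print(w,"yaw",np.degrees(np.arctan2(-e[0],e[1])))
x=np.array([np.cos(yaw),np.sin(yaw)]); 
print("yaw",yaw,"origin from lip",(lL+lR)/2-.045*x,"from back",(bL+bR)/2+.045*x)
# handle end: top centre from crop
o=((lL+lR)/2+(bL+bR)/2)/2; g=o-.103*x; print("o",o,"grip",g,"proj",(proj("top",[*g,.074])-[140,200])*6)
e=o-.124*x
print("free end proj",(proj("top",[*e,.095])-[140,200])*6)
r1,r2=B(0,133,.03),B(780,178,.03); print("railtopfront",r1,r2); n=r1-r2; ry=np.arctan2(-n[0],n[1]);print("rail yaw",ry)
r3,r4=B(300,165,0),B(780,190,0); print("rail bottom",r3,r4)
xr=np.array([np.cos(ry),np.sin(ry)]); yr=np.array([-xr[1],xr[0]])
for u,v in[(537,222),(632,228),(458,320),(568,320)]:
    s=B(u,v,.012); print("spacer",s,"dist",(r2-s)@xr,"along",(s-r2)@yr)
t=B(183,240,.072); print("tin",t,(r2-t)@xr,(t-r2)@yr)
for c in[(427,197),(494,198),(494,262),(427,261)]: print("tray",ray("top",*c,.045)[:2])
E
```

```text
lip [0.5154 0.3965] [0.5429 0.2705] 0.1290056114877696 back [0.4295 0.3799] [0.455  0.2467] 0.13560884594082467
lip yaw 12.302695970554488
back yaw 10.836813252026037
yaw 0.20161107446736812 origin from lip [0.485  0.3245] from back [0.4863 0.3223]
o [0.4857 0.3234] grip [0.3848 0.3028] proj [238.6949 458.6896]
free end proj [231.4948 516.9819]
railtopfront [0.685  0.1711] [ 0.6677 -0.1182]
rail yaw -0.059844732167976464
rail bottom [0.6799 0.0614] [ 0.67   -0.1211]
spacer [ 0.6551 -0.0285] dist 0.01796908263598674 along 0.08881763684429875
spacer [ 0.6527 -0.0642] dist 0.018162216616202334 along 0.053079246408263114
spacer [0.6177 0.0012] dist 0.05706045965958365 along 0.11619624103525962
spacer [ 0.6176 -0.04  ] dist 0.05463550943000618 along 0.0751410425821609
tin [0.6355 0.0986] 0.04510147075223309 0.21449345653049065
tray [ 0.5679 -0.2619]
tray [ 0.5654 -0.419 ]
tray [ 0.4165 -0.4112]
tray [ 0.4189 -0.2569]
```

```bash
cat >> h.py <<'E'
def go(P,rpy,P0=None,rpy0=None):
    "row numbers from pose 0 (measured if not given) to target"
    if P0 is None:
        s=bot.observe(); P0,rpy0=s["position"],s["tool_rot"]
    R0=Ro.from_euler("xyz",rpy0); R1=Ro.from_euler("xyz",rpy)
    d=R0.inv().apply(np.array(P)-P0); w=(R0.inv()*R1).as_rotvec()/2/np.pi
    print("row",np.round(d,4),np.round(w,4))
E
python3 - <<'E'
from h import *
pi=np.pi
go([.56,-.12,.28],[pi,0,.3]); go([.385,.303,.2],[pi,0,.2],np.array([.56,-.12,.28]),[pi,0,.3])
E
```

```text
row [ 0.4718 -0.3    -0.049 ] [-0.0002  0.      0.0146]
row [-0.0422 -0.4558  0.08  ] [ 0.     -0.      0.0159]
```

Request:
move_arm([
  [[1, 0.472, -0.3, -0.049, 0, 0, 0.0146], [1, 0.472, -0.3, -0.049, 0, 0, 0.0146], [1, 0.472, -0.3, -0.049, 0, 0, 0.0146], [1, 0.472, -0.3, -0.049, 0, 0, 0.0146], [1, 0.472, -0.3, -0.049, 0, 0, 0.0146]],
])

```text
clock: 0.6
position: [0.3826, -0.3721, 0.2532]
tool_rot: [-3.141, 0.0, 0.3]
force: [-0.1, -1.7, 0.6]
grip_width: 0.0855
finger_force: 0.0
```

Request:
move_arm([
  [[1, 0.236, -0.15, -0.0, 0, 0, 0], [1, 0.236, -0.15, -0.0, 0, 0, 0], [1, 0.236, -0.15, -0.0, 0, 0, 0], [1, 0.236, -0.15, -0.0, 0, 0, 0], [1, 0.236, -0.15, -0.0, 0, 0, 0]],
])

```text
clock: 1.1
position: [0.5447, -0.1817, 0.2531]
tool_rot: [-3.142, 0.0, 0.3]
force: [0.6, -1.3, -0.1]
grip_width: 0.085
finger_force: 0.0
```

```bash
python3 - <<'E'
from h import *
go([.385,.303,.2],[np.pi,0,.2]); print(bot.observe()["qpos"])
E
```

```text
row [-0.0094 -0.5102  0.0531] [-0.      0.      0.0159]
[ 0.33149086  0.42090959 -0.15473195  1.7072696   0.07404629  1.01929594
 -1.1196411 ]
```

Request:
move_arm([
  [[1, -0.005, -0.25, 0.026, 0, 0, 0.008], [1, -0.005, -0.25, 0.026, 0, 0, 0.008], [1, -0.005, -0.25, 0.026, 0, 0, 0.008], [1, -0.005, -0.25, 0.026, 0, 0, 0.008], [1, -0.005, -0.25, 0.026, 0, 0, 0.008]],
])

```text
clock: 1.6
position: [0.4645, 0.0542, 0.2271]
tool_rot: [3.142, -0.0, 0.25]
force: [2.2, 0.4, 0.2]
grip_width: 0.0854
finger_force: 0.0
```

```bash
python3 - <<'E'
from h import *
go([.385,.303,.2],[np.pi,0,.2]); print(bot.observe()["position"])
E
```

```text
row [-0.0156 -0.2607  0.027 ] [ 0.     -0.      0.0079]
[0.46453673 0.0541996  0.22705975]
```

Request:
move_arm([
  [[1, -0.0156, -0.261, 0.027, 0, 0, 0.008], [1, -0.0156, -0.261, 0.027, 0, 0, 0.008], [1, -0.0156, -0.261, 0.027, 0, 0, 0.008], [1, -0.0156, -0.261, 0.027, 0, 0, 0.008], [1, -0.0156, -0.261, 0.027, 0, 0, 0.008]],
])

```text
clock: 2.1
position: [0.3889, 0.2911, 0.2014]
tool_rot: [3.141, -0.0, 0.199]
force: [1.5, 0.1, 0.3]
grip_width: 0.0855
finger_force: 0.0
```

Request:
move_arm([
  [[1, 0, 0, 0, 0, 0, 0], [1, 0, 0, 0, 0, 0, 0]],
])

```text
clock: 2.3
position: [0.3891, 0.2902, 0.2012]
tool_rot: [3.141, 0.001, 0.202]
force: [0.7, -0.6, 0.1]
grip_width: 0.0856
finger_force: 0.0
```

```bash
python3 - <<'E'
from h import *
s=bot.observe(); p=bot.camera_params("wrist"); i=bot.grab_frame("wrist")
cv2.imwrite("pics/w1.png",i[:,:,::-1]); np.save("w1.npy",p,allow_pickle=True)
print(s["position"],s["tool_rot"],s["qpos"])
print(proj("wrist",[.3848,.3028,.074],p))
E
```

```text
[0.38911362 0.2902196  0.20117584] [3.14131570e+00 9.00301617e-04 2.02030578e-01] [-0.49461552  0.35705518 -0.33686824  1.97701404  0.15636649  0.83307028
 -2.2861887 ]
[302.17406647 196.47928162]
```

View pics/w1.png

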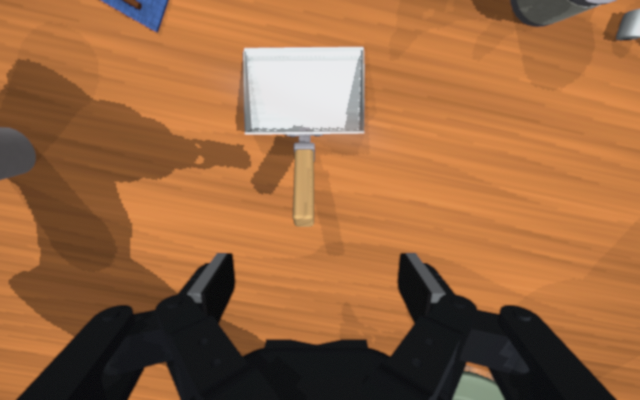

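```bash
python3 - <<'E'
from h import *
p=np.load("w1.npy",allow_pickle=True).item()
print(ray("wrist",303.7,196.5,.074,p))
c=[ray("wrist",u,v,z,p)[:2] for u,v,z in[(244,134,.03),(364,133,.03)]]; print(c); e=c[0]-c[1]; print(np.arctan2(-e[0],e[1]))
go([.3848,.3022,.055],[np.pi,0,.2016])
E
```

```text
[0.38508528 0.30129952 0.074     ]
[array([0.42890787, 0.37772519]), array([0.45620054, 0.24990479])]
0.21036457039700324
row [-0.0022 -0.0139  0.1463] [ 0.0001  0.0001 -0.0003]
```

Request:
move_arm([
  [[1, -0.0015, -0.0135, 0.05, 0, 0, -0.0005], [1, -0.0015, -0.0135, 0.1, 0, 0, -0.0005], [1, -0.0015, -0.0135, 0.13, 0, 0, -0.0005], [1, -0.0015, -0.0135, 0.146, 0, 0, -0.0005], [1, -0.0015, -0.0135, 0.146, 0, 0, -0.0005]],
])

```text
clock: 2.85
position: [0.3854, 0.3004, 0.0539]
tool_rot: [3.139, 0.003, 0.201]
force: [0.1, 0.5, 0.3]
grip_width: 0.0851
finger_force: 0.0
```

```bash
python3 - <<'E'
from h import *
s=bot.observe(); print(s["position"],s["tool_rot"],s["force"]); go([.3855,.302,.055],[np.pi,0,.205])
E
```

```text
[0.385415   0.30041953 0.0538511 ] [3.13938165e+00 2.95985534e-03 2.00975557e-01] [0.05741714 0.50386956 0.33250883]
row [ 0.0004 -0.0015 -0.0012] [ 0.0004  0.0005 -0.0006]
```

Close on the handle.

Request:
move_arm([
  [[0, 0, -0.001, -0.001, 0, 0, -0.0006], [0, 0, -0.001, -0.001, 0, 0, -0.0006], [0, 0, -0.001, -0.001, 0, 0, -0.0006], [0, 0, -0.001, -0.001, 0, 0, -0.0006], [0, 0, -0.001, -0.001, 0, 0, -0.0006]],
], force=100)

```text
clock: 3.35
position: [0.3856, 0.3034, 0.0572]
tool_rot: [-3.141, -0.0, 0.206]
force: [-0.3, -1.6, 8.3]
grip_width: 0.0187
finger_force: 97.3
```

Request:
move_arm([
  [[0, 0, 0, 0, 0, 0, 0], [0, 0, 0, 0, 0, 0, 0], [0, 0, 0, 0, 0, 0, 0], [0, 0, 0, 0, 0, 0, 0]],
], force=100)

```text
clock: 3.75
position: [0.3856, 0.3034, 0.0572]
tool_rot: [-3.142, -0.001, 0.206]
force: [-2.5, -2.1, 10.5]
grip_width: 0.019
finger_force: 97.3
```

```bash
python3 - <<'E'
from h import *
s=bot.observe(); print(s)
E
```

```text
{'clock': 3.75, 'qpos': array([-0.59799275,  0.59876503, -0.25032281,  2.06769925,  0.29195381,
        0.50745636, -2.42755343]), 'qd': array([-1.05622171e-03, -1.34200838e-03,  6.65572286e-04,  2.97895748e-04,
        2.78941610e-04, -6.96392672e-05, -3.91399595e-04]), 'joint_efforts': array([ -0.22805094, -78.33844185,  -2.2692474 , -20.3092432 ,
         0.23911273,  -0.83820937,   0.21466488]), 'position': array([0.38563596, 0.30337087, 0.05715314]), 'tool_rot': array([-3.14153413e+00, -5.34345575e-04,  2.06180525e-01]), 'force': array([-2.48817582, -2.12143569, 10.4942984 ]), 'moment': array([-0.46013017,  0.22116808, -0.20791755]), 'finger_force': 97.31271028518677, 'grip_width': 0.019037076163640438}
```

```bash
python3 - <<'E'
from h import *
go([.386,.303,.1],[np.pi,0,.206]);go([.4257,-.0205,.1],[np.pi,0,-.06])
E
```

```text
row [ 0.0003  0.0004 -0.0428] [-0.     -0.0001  0.    ]
row [-0.0271  0.3252 -0.0429] [-0.     -0.0001  0.0424]
```

Request:
move_arm([
  [[0, 0, 0, -0.015, 0, 0, 0], [0, 0, 0, -0.043, 0, 0, 0], [0, -0.002, 0.025, -0.043, 0, 0, 0.003], [0, -0.004, 0.055, -0.043, 0, 0, 0.007], [0, -0.007, 0.09, -0.043, 0, 0, 0.0115]],
])

```text
clock: 4.25
position: [0.3971, 0.2134, 0.0999]
tool_rot: [-3.141, -0.001, 0.134]
force: [0.7, -0.9, -2.8]
grip_width: 0.0187
finger_force: 97.9
```

```bash
python3 - <<'E'
from h import *
go([.4257,-.0205,.1],[np.pi,0,-.06]); print(bot.observe()["position"])
E
```

```text
row [-3.000e-03  2.356e-01 -2.000e-04] [-0.0001 -0.0001  0.0309]
[0.39707204 0.21337489 0.09988864]
```

Request:
move_arm([
  [[0, 0, 0.04, 0, 0, 0, 0.005], [0, -0.001, 0.08, 0, 0, 0, 0.01], [0, -0.0015, 0.12, 0, 0, 0, 0.016], [0, -0.002, 0.165, 0, 0, 0, 0.022], [0, -0.0025, 0.205, 0, 0, 0, 0.027]],
])

```text
clock: 4.75
position: [0.4219, 0.0083, 0.0998]
tool_rot: [3.141, -0.0, -0.037]
force: [1.4, 0.8, -2.9]
grip_width: 0.0189
finger_force: 97.9
```

```bash
python3 - <<'E'
from h import *
go([.4257,-.0205,.1],[np.pi,0,-.06])
E
```

```text
row [ 0.0049  0.0286 -0.0002] [ 0.     -0.      0.0036]
```

Request:
move_arm([
  [[0, 0.005, 0.0285, 0, 0, 0, 0.0036], [0, 0.005, 0.0285, 0.02, 0, 0, 0.0036], [0, 0.005, 0.0285, 0.037, 0, 0, 0.0036], [0, 0.005, 0.0285, 0.037, 0, 0, 0.0036]],
])

```text
clock: 5.15
position: [0.425, -0.0185, 0.0613]
tool_rot: [3.141, 0.003, -0.058]
force: [0.8, -0.3, -1.9]
grip_width: 0.0187
finger_force: 98.1
```

```bash
python3 - <<'E'
from h import *
s=bot.observe(); p=bot.camera_params("wrist"); i=bot.grab_frame("wrist")
cv2.imwrite("pics/w2.png",cv2.resize(i[:,:,::-1],None,fx=1.25,fy=1.25,interpolation=cv2.INTER_CUBIC)); np.save("w2.npy",p,allow_pickle=True)
print(s["position"],s["tool_rot"],s["force"],s["qpos"])
E
```

```text
[ 0.42496821 -0.01850712  0.06134992] [ 3.14135418e+00  2.78866712e-03 -5.83592875e-02] [ 0.7684867  -0.29847018 -1.8748363 ] [ 0.05599094  0.52444934 -0.19263032  2.22706443  0.24135103  0.41161135
 -1.96256552]
```

View pics/w2.png

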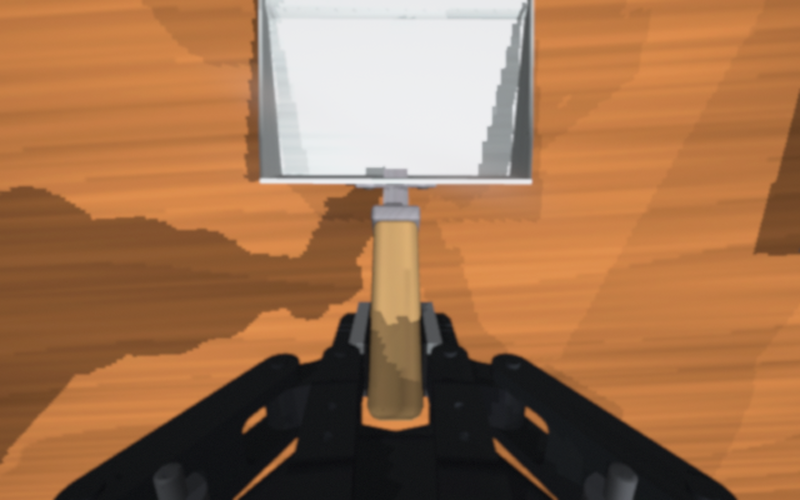

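The wrist view shows the grip is square: the pan's back wall is level at row 180 and the handle is centred at column 396. The lip is just out of view, so I'll use the top camera.

```bash
python3 - <<'E'
from h import *
i=bot.grab_frame("top")[:,:,::-1]; cv2.imwrite("pics/t2.png",cv2.resize(i[130:230,250:390],None,fx=5.5,fy=5.5,interpolation=cv2.INTER_CUBIC))
E
```

```text
(no output)
```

View pics/t2.png

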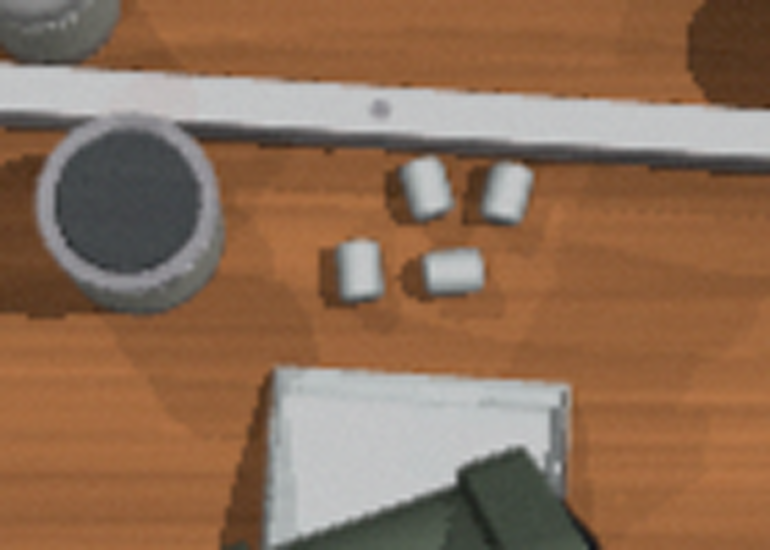

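```bash
python3 - <<'E'
from h import *
B=lambda u,v,z:ray("top",250+(u+.5)/5.5-.5,130+(v+.5)/5.5-.5,z)[:2]
a,b=B(275,369,.009),B(570,385,.009); r,q=B(200,139,0),B(770,170,0); r5,q5=B(200,127,.03),B(770,158,.03)
y=lambda p,q:np.arctan2(-(p-q)[0],(p-q)[1]); print(y(a,b),y(r,q),y(r5,q5))
m=(a+b)/2; print(m)
for r,q in((r,q),(r5,q5)):
    t=y(r,q);n=np.array([np.cos(t),np.sin(t)]);print((q-m)@n)
E
```

```text
-0.05560933740451558 -0.0564317595845063 -0.056467956804666326
[ 0.57061867 -0.0263263 ]
0.10375327448377863
0.10210074029975842
```

Request:
move_arm([
  [[0, 0, 0, 0.003, 0, -0.0008, 0], [0, 0, 0, 0.0045, 0, -0.0008, 0], [0, 0, 0, 0.0055, 0, -0.0008, 0], [0, 0, 0, 0.0055, 0, -0.0008, 0]],
])

```text
clock: 5.65
position: [0.4262, -0.0182, 0.0574]
tool_rot: [-3.142, 0.004, -0.058]
force: [-1.4, 0.7, 2.9]
grip_width: 0.0189
finger_force: 99.2
```

```bash
python3 - <<'E'
from h import *
s=bot.observe(); print(s["position"],s["tool_rot"],s["force"],s["moment"])
E
```

```text
[ 0.42619368 -0.01823843  0.05744563] [-3.14157519  0.00442516 -0.05796223] [-1.37843194  0.68915182  2.91905634] [ 0.03995352 -0.05327089 -0.06938406]
```

Request:
move_arm([
  [[0, 0.01, 0, 0, 0, 0, 0], [0, 0.022, 0, 0, 0, 0, 0], [0, 0.034, 0, 0, 0, 0, 0], [0, 0.045, 0, 0, 0, 0, 0], [0, 0.055, 0, 0, 0, 0, 0]],
])

```text
clock: 6.15
position: [0.4793, -0.0217, 0.0574]
tool_rot: [3.141, 0.008, -0.058]
force: [-19.5, 0.3, 29.6]
grip_width: 0.0189
finger_force: 102.4
```

```bash
python3 - <<'E'
from h import *
s=bot.observe(); print(s["position"],s["tool_rot"],s["force"],s["moment"])
E
```

```text
[ 0.47933925 -0.02168959  0.0573782 ] [ 3.1405584   0.00841868 -0.05807956] [-19.54479206   0.33804847  29.58750118] [3.56339513e-01 3.35635665e+00 9.31379256e-04]
```

Request:
move_arm([
  [[0, 0, 0, 0, 0, 0.0011, 0], [0, 0, 0, 0, 0, 0.0011, 0]],
])

```text
clock: 6.35
position: [0.4813, -0.0215, 0.0572]
tool_rot: [3.142, -0.003, -0.058]
force: [-0.0, -0.6, 2.8]
grip_width: 0.019
finger_force: 98.7
```

```bash
python3 - <<'E'
from h import *
s=bot.observe(); print(s["position"],s["tool_rot"],s["force"],s["moment"])
i=bot.grab_frame("top")[:,:,::-1]; cv2.imwrite("pics/t3.png",cv2.resize(i[130:220,260:380],None,fx=6,fy=6,interpolation=cv2.INTER_CUBIC))
E
```

```text
[ 0.48133562 -0.02154989  0.05716217] [ 3.14158775e+00 -3.00305038e-03 -5.81103251e-02] [-0.03077876 -0.59177293  2.8389105 ] [-0.30038204 -0.21413354 -0.02600126]
```

View pics/t3.png

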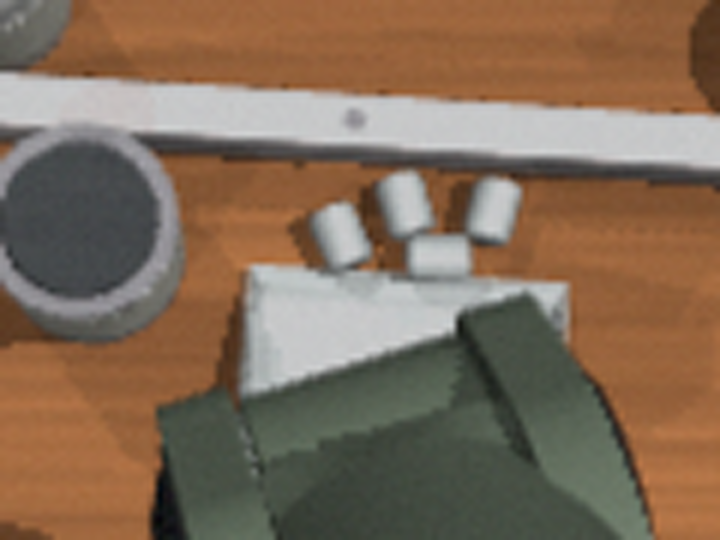

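The pan's mouth is at the stand-offs, which are being pushed ahead at (340,235), (405,205), (440,255) and (493,210), all within its width. I'll keep pushing.

Request:
move_arm([
  [[0, 0.009, 0, 0, 0, -0.0003, 0], [0, 0.017, 0, 0, 0, -0.0003, 0], [0, 0.025, 0, 0, 0, -0.0003, 0], [0, 0.033, 0, 0, 0, -0.0003, 0], [0, 0.039, 0, 0, 0, -0.0003, 0]],
])

```text
clock: 6.9
position: [0.5176, -0.0238, 0.0574]
tool_rot: [3.141, 0.005, -0.058]
force: [-26.6, 2.4, 37.7]
grip_width: 0.0189
finger_force: 103.1
```

```bash
python3 - <<'E'
from h import *
s=bot.observe(); print(s["position"],s["tool_rot"],s["force"],s["moment"])
E
```

```text
[ 0.51756496 -0.02384421  0.0573633 ] [ 3.14050525  0.00498302 -0.05802754] [-26.55099845   2.43562164  37.69846605] [0.41587067 4.92606597 0.04046707]
```

Request:
move_arm([
  [[0, 0.002, 0, 0, 0, 0.0008, 0], [0, 0.005, 0, 0, 0, 0.0008, 0], [0, 0.007, 0, 0, 0, 0.0008, 0], [0, 0.009, 0, 0, 0, 0.0008, 0], [0, 0.009, 0, 0, 0, 0.0008, 0]],
])

```text
clock: 7.4
position: [0.5265, -0.0243, 0.0573]
tool_rot: [3.141, -0.0, -0.058]
force: [-20.4, 0.5, 28.8]
grip_width: 0.0187
finger_force: 102.6
```

```bash
python3 - <<'E'
from h import *
s=bot.observe(); print(s["position"],s["tool_rot"],s["force"],s["moment"])
i=bot.grab_frame("top")[:,:,::-1]; cv2.imwrite("pics/t4.png",cv2.resize(i[130:220,260:380],None,fx=6,fy=6,interpolation=cv2.INTER_CUBIC))
E
```

```text
[ 0.52653036 -0.02427994  0.05727106] [ 3.14066231e+00 -3.75826361e-04 -5.80140597e-02] [-20.40079936   0.50745006  28.83937836] [ 0.27118878  3.9419652  -0.00598661]
```

View pics/t4.png

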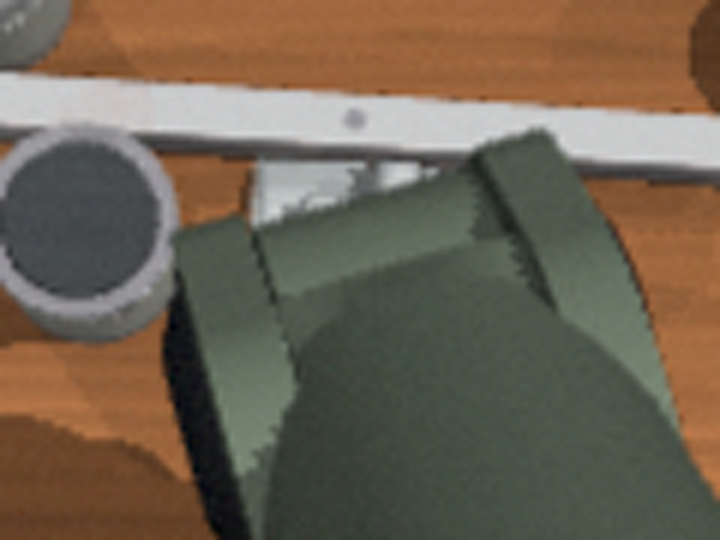

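The lip is within a few mm of the rail face. Only its left end shows, near (255,160); the arm hides the rest. I'll close the last gap gently.

Request:
move_arm([
  [[0, 0.0015, 0, 0, 0, 0.0004, 0], [0, 0.003, 0, 0, 0, 0.0004, 0], [0, 0.004, 0, 0, 0, 0.0004, 0], [0, 0.004, 0, 0, 0, 0.0004, 0]],
])

```text
clock: 7.85
position: [0.5266, -0.0243, 0.0573]
tool_rot: [3.14, 0.004, -0.058]
force: [-48.7, 4.7, 59.0]
grip_width: 0.0184
finger_force: 106.6
```

```bash
python3 - <<'E'
from h import *
s=bot.observe(); print(s["position"],s["tool_rot"],s["force"],s["moment"])
E
```

```text
[ 0.5266375  -0.02430938  0.057278  ] [ 3.13957999  0.00429654 -0.05777887] [-48.68589803   4.69412392  58.97798649] [ 1.18044736  9.38881262 -0.01677634]
```

The lip is stopped against the rail. Next I'll relax, tilt the mouth up about the lip, and lift.

Request:
move_arm([
  [[0, -0.003, 0, -0.001, 0, 0.001, 0], [0, -0.005, 0, -0.002, 0, 0.008, 0], [0, -0.007, 0, -0.003, 0, 0.016, 0], [0, -0.009, 0, -0.004, 0, 0.023, 0], [0, -0.009, 0, -0.004, 0, 0.023, 0]],
])

```text
clock: 8.35
position: [0.5211, -0.024, 0.0602]
tool_rot: [3.141, -0.149, -0.058]
force: [-10.4, 2.2, 2.3]
grip_width: 0.0185
finger_force: 99.0
```

```bash
python3 - <<'E'
from h import *
s=bot.observe(); print(s["position"],s["tool_rot"],s["force"],s["moment"])
go(s["position"]+[0,0,.12],s["tool_rot"])
E
```

```text
[ 0.52113808 -0.02401357  0.06023336] [ 3.1406954  -0.14931912 -0.05767787] [-10.42250371   2.22254207   2.28435733] [ 0.30373095  2.6916451  -0.17452855]
row [ 1.790e-02  1.000e-04 -1.187e-01] [0. 0. 0.]
```

Request:
move_arm([
  [[0, 0.001, 0, -0.01, 0, 0, 0], [0, 0.002, 0, -0.024, 0, 0.003, 0], [0, 0.003, 0, -0.045, 0, 0.003, 0], [0, 0.005, 0, -0.07, 0, 0.003, 0], [0, 0.007, 0, -0.09, 0, 0.003, 0]],
])

```text
clock: 8.85
position: [0.5172, -0.0236, 0.1526]
tool_rot: [-3.141, -0.171, -0.058]
force: [0.0, -0.4, -3.0]
grip_width: 0.0188
finger_force: 98.1
```

Request:
move_arm([
  [[0, 0, 0, -0.02, 0, 0, 0], [0, 0, 0, -0.04, 0, 0, 0], [0, 0, 0, -0.05, 0, 0, 0], [0, 0, 0, -0.05, 0, 0, 0], [0, 0, 0, -0.05, 0, 0, 0]],
])

```text
clock: 9.35
position: [0.5085, -0.0232, 0.1997]
tool_rot: [3.142, -0.171, -0.058]
force: [0.1, 0.3, -2.9]
grip_width: 0.0187
finger_force: 98.2
```

```bash
python3 - <<'E'
from h import *
s=bot.observe(); print(s["position"],s["tool_rot"],s["force"],s["moment"],s["qpos"])
i=bot.grab_frame("top"); w=bot.grab_frame("wrist"); sc=bot.grab_frame("scene")
np.savez("f5.npz",t=i,w=w,s=sc); np.save("p5.npy",bot.camera_params("wrist"))
a=cv2.resize(w[:220,100:540],(520,260)); 
u,v=proj("scene",[.66,-.03,.01]); print(u,v)
c=sc[int(v)-60:int(v)+50,int(u)-60:int(u)+100]; c=cv2.resize(c,(400,275),interpolation=cv2.INTER_CUBIC)
u,v=proj("top",[.64,-.03,.01]); d=i[130:210,260:380]; d=cv2.resize(d,(390,275),interpolation=cv2.INTER_CUBIC)
W=cv2.resize(w[:190,120:520],(790,320),interpolation=cv2.INTER_CUBIC)
cv2.imwrite("pics/m5.png",np.vstack([W,np.hstack([c,d])])[:,:,::-1])
E
```

```text
[ 0.50854662 -0.02320038  0.19970136] [ 3.14154034 -0.17056281 -0.0581607 ] [ 0.10915148  0.31355199 -2.9351604 ] [ 0.05926874  0.5504515  -0.01511598] [ 0.1126873   0.3101029  -0.242837    2.06320531  0.17792212  0.61556484
 -1.8788712 ]
330.5872663263697 234.5592848001144
```

View pics/m5.png

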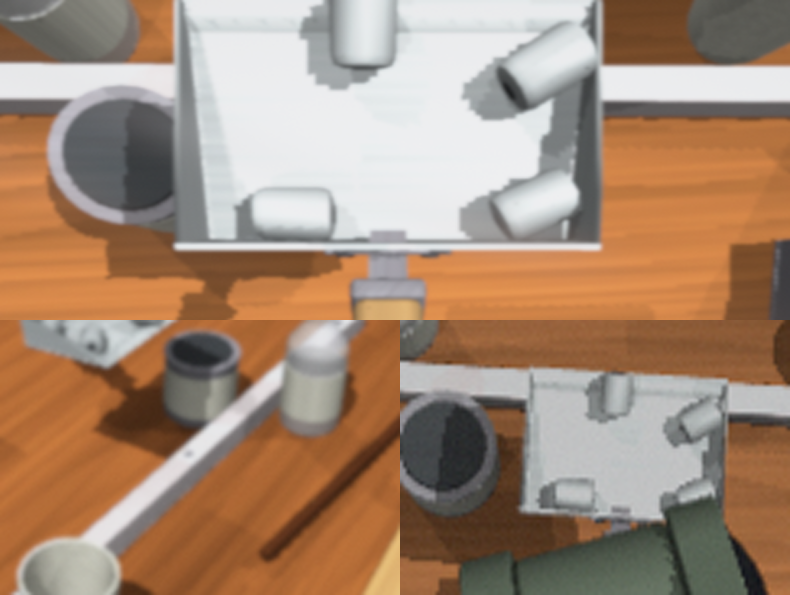

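All four stand-offs are in the pan, at (362,30), (548,65), (535,205) and (290,212). The bench in front of the rail is clear and the tin, cup and bottle are undisturbed. The front stand-off lies over the ridge, so I'll tilt back further before carrying.

Request:
move_arm([
  [[0, 0, 0, 0, 0, 0.008, 0], [0, 0, 0, 0, 0, 0.018, 0], [0, 0, 0, 0, 0, 0.026, 0], [0, 0, 0, 0, 0, 0.03, 0], [0, 0, 0, 0, 0, 0.03, 0]],
])

```text
clock: 10.0
position: [0.5078, -0.023, 0.1994]
tool_rot: [3.141, -0.358, -0.058]
force: [-0.6, -1.3, -2.5]
grip_width: 0.0184
finger_force: 98.2
```

```bash
python3 - <<'E'
from h import *
s=bot.observe(); print(s["position"],s["tool_rot"],s["force"])
go([.40,-.18,.22],[np.pi,-.3,-.04])
E
```

```text
[ 0.50779859 -0.0230189   0.19937898] [ 3.14123136 -0.35817901 -0.05750614] [-0.64453241 -1.25330907 -2.48502027]
row [-0.0851  0.1629 -0.0538] [ 0.001  -0.0093 -0.0026]
```

Request:
move_arm([
  [[0, -0.01, 0.02, -0.007, 0, -0.001, 0], [0, -0.026, 0.05, -0.017, 0, -0.002, 0], [0, -0.045, 0.085, -0.029, 0, -0.004, -0.001], [0, -0.065, 0.124, -0.041, 0.0005, -0.006, -0.002], [0, -0.085, 0.162, -0.054, 0.001, -0.009, -0.0026]],
])

```text
clock: 10.5
position: [0.406, -0.1719, 0.2196]
tool_rot: [-3.14, -0.304, -0.04]
force: [0.3, -0.7, -3.5]
grip_width: 0.0187
finger_force: 98.4
```

```bash
python3 - <<'E'
from h import *
s=bot.observe(); print(s["position"],s["tool_rot"],s["force"])
go([.32,-.332,.2],[np.pi,-.2,-.03])
E
```

```text
[ 0.40601914 -0.17189496  0.21959983] [-3.14036423 -0.303776   -0.040093  ] [ 0.2918847  -0.65669298 -3.51888995]
row [-0.0818  0.1634 -0.0053] [ 0.0002 -0.0165 -0.0015]
```

Request:
move_arm([
  [[0, -0.018, 0.036, -0.001, 0, -0.003, 0], [0, -0.036, 0.072, -0.002, 0, -0.007, 0], [0, -0.056, 0.11, -0.004, 0, -0.011, -0.001], [0, -0.072, 0.143, -0.005, 0, -0.014, -0.001], [0, -0.082, 0.163, -0.005, 0, -0.0165, -0.0015]],
])

```text
clock: 11.0
position: [0.3189, -0.3334, 0.1994]
tool_rot: [3.14, -0.2, -0.034]
force: [-0.3, 0.5, -2.9]
grip_width: 0.0186
finger_force: 98.4
```

```bash
python3 - <<'E'
from h import *
s=bot.observe(); P=s["position"];r=s["tool_rot"];print(P,r,s["force"],s["qpos"])
L=np.array([.458,-.337,0]); h=-.03
for th,z in[(-.15,.12),(0,.11),(.15,.1),(.3,.09),(.45,.08),(.6,.07),(.72,.06),(.82,.06)]:
    c,sn=np.cos(th),np.sin(th); a=-.148*c+.055*sn; b=.148*sn+.055*c
    T=L+[a*np.cos(h),a*np.sin(h),z+b]; print(th,np.round(T,4),end=" "); go(T,[np.pi,th,h],P,r)
E
```

```text
[ 0.31885155 -0.3333733   0.19940115] [ 3.13997656 -0.19986116 -0.03430729] [-0.33435304  0.50337038 -2.89021566] [ 0.96398843  0.25670006 -0.22383518  2.14953535 -0.13129547  0.59326498
 -0.75024345]
-0.15 [ 0.3035 -0.3324  0.1523] row [-0.0244 -0.0006  0.0431] [ 0.0004 -0.0079 -0.0007]
0 [ 0.3101 -0.3326  0.165 ] row [-0.0155 -0.0006  0.032 ] [ 0.0003 -0.0318 -0.0007]
0.15 [ 0.3199 -0.3329  0.1765] row [-0.0035 -0.0006  0.0227] [ 0.0003 -0.0557 -0.0007]
0.3 [ 0.3329 -0.3332  0.1863] row [ 0.0112 -0.0006  0.0156] [ 0.0002 -0.0796 -0.0008]
0.45 [ 0.3487 -0.3337  0.1939] row [ 0.0282 -0.0007  0.0113] [ 0.0002 -0.1034 -0.0008]
0.6 [ 0.3669 -0.3343  0.199 ] row [ 0.0471 -0.0008  0.01  ] [ 1.000e-04 -1.273e-01 -8.000e-04]
0.72 [ 0.383  -0.3348  0.1989] row [ 0.0628 -0.0008  0.0132] [ 1.000e-04 -1.464e-01 -8.000e-04]
0.82 [ 0.3973 -0.3352  0.2057] row [ 0.0781 -0.0009  0.0094] [ 0.     -0.1623 -0.0008]
```

Request:
move_arm([
  [[0, -0.005, 0, 0.008, 0, -0.012, 0], [0, -0.008, -0.0005, 0.018, 0, -0.028, -0.0005], [0, -0.0035, -0.0005, 0.0225, 0, -0.046, -0.0007], [0, 0.003, -0.0005, 0.019, 0, -0.062, -0.0007], [0, 0.011, -0.0005, 0.0155, 0, -0.0796, -0.0007]],
])

```text
clock: 11.5
position: [0.3345, -0.331, 0.187]
tool_rot: [3.139, 0.304, -0.029]
force: [0.4, -0.4, -2.7]
grip_width: 0.0188
finger_force: 98.4
```

```bash
python3 - <<'E'
from h import *
s=bot.observe(); P=s["position"];r=s["tool_rot"];print(P,r,s["force"],s["qpos"])
L=np.array([.458,-.337,0]); h=-.03
for th,z in[(.38,.085),(.5,.075),(.62,.067),(.74,.06),(.84,.06)]:
    c,sn=np.cos(th),np.sin(th); a=-.148*c+.055*sn; b=.148*sn+.055*c
    T=L+[a*np.cos(h),a*np.sin(h),z+b]; print(th,np.round(T,4),end=" "); go(T,[np.pi,th,h],P,r)
E
```

```text
[ 0.33451128 -0.33102215  0.18699288] [ 3.13932892  0.30393013 -0.02901552] [ 0.40158624 -0.42592325 -2.71953093] [ 0.60763718  0.47142101 -0.08085617  1.86541977  0.20756703  1.08333489
 -1.19189287]
0.38 [ 0.341  -0.3335  0.191 ] row [ 0.0051  0.0023 -0.0058] [ 0.0004 -0.0121  0.0001]
0.5 [ 0.3545 -0.3339  0.1942] row [ 0.017   0.0023 -0.0129] [ 0.0004 -0.0312  0.0001]
0.62 [ 0.3695 -0.3343  0.1978] row [ 0.0303  0.0024 -0.0208] [ 0.0004 -0.0503  0.0001]
0.74 [ 0.3858 -0.3348  0.2004] row [ 0.045   0.0024 -0.0282] [ 0.0004 -0.0694  0.0001]
0.84 [ 0.4002 -0.3353  0.2069] row [ 0.0568  0.0024 -0.0387] [ 0.0004 -0.0853  0.    ]
```

Request:
move_arm([
  [[0, 0.005, 0.0015, -0.006, 0, -0.012, 0], [0, 0.017, 0.002, -0.013, 0.0004, -0.031, 0], [0, 0.03, 0.0024, -0.021, 0.0004, -0.05, 0], [0, 0.045, 0.0024, -0.028, 0.0004, -0.0694, 0], [0, 0.057, 0.0024, -0.0385, 0.0004, -0.085, 0]],
])

```text
clock: 12.0
position: [0.4013, -0.3344, 0.2058]
tool_rot: [-3.138, 0.839, -0.026]
force: [-0.2, -0.5, -2.2]
grip_width: 0.019
finger_force: 98.6
```

Request:
move_arm([
  [[0, 0, 0, 0, 0, 0, 0], [0, 0, 0, 0, 0, 0, 0], [0, 0, 0, 0, 0, 0, 0], [0, 0, 0, 0, 0, 0, 0], [0, 0, 0, 0, 0, 0, 0]],
])

```text
clock: 12.5
position: [0.3994, -0.3355, 0.2075]
tool_rot: [3.141, 0.832, -0.031]
force: [-0.4, 0.6, -1.0]
grip_width: 0.0189
finger_force: 98.6
```

```bash
python3 - <<'E'
from h import *
s=bot.observe(); print(s["position"],s["tool_rot"],s["force"],s["moment"],s["qpos"])
w=bot.grab_frame("wrist"); t=bot.grab_frame("top"); sc=bot.grab_frame("scene"); np.savez("f6.npz",w=w,t=t,s=sc)
E
```

```text
[ 0.39936183 -0.33553452  0.20750982] [ 3.14060949  0.83188682 -0.03122155] [-0.41972069  0.58475071 -1.01543287] [-0.04524794 -1.11190989 -0.03984798] [ 0.41654595  0.82264787 -0.0127368   1.39066018  0.28607627  1.71939401
 -1.27379977]
```

Request:
move_arm([
  [[0, 0, 0, 0, 0, -0.007, 0], [0, 0, 0, 0, 0, 0.003, 0], [0, 0, 0, 0, 0, -0.007, 0], [0, 0, 0, 0, 0, 0.0, 0], [0, 0, 0, 0, 0, 0, 0]],
])

```text
clock: 13.15
position: [0.3996, -0.3354, 0.2073]
tool_rot: [3.14, 0.832, -0.031]
force: [0.6, -0.3, -0.8]
grip_width: 0.0189
finger_force: 98.6
```

```bash
python3 - <<'E'
from h import *
w=bot.grab_frame("wrist"); s=bot.observe(); print(s["force"],s["tool_rot"])
cv2.imwrite("pics/w7.png",w[:,:,::-1])
e=cv2.resize(cv2.imread("pics/w2.png"),(640,400))[:,:,::-1]
f=np.load("f5.npz")["w"]; g=np.load("f6.npz")["w"]
# ascii maps of pan interior, gray, in 12px cells
for n,im in(("empty",e),("full",f),("tip",g),("now",w)):
    k=cv2.cvtColor(np.ascontiguousarray(im),cv2.COLOR_RGB2GRAY)[0:145,205:430]
    L=np.abs(cv2.Laplacian(cv2.GaussianBlur(k,(5,5),0).astype(float),3,ksize=3))
    print(n); print(cv2.resize(k,(19,10),interpolation=cv2.INTER_AREA))
E
```

```text
[ 0.69799117  0.73009442 -1.93111911] [ 3.14041231  0.83282157 -0.03095362]Traceback (most recent call last):
  File "<stdin>", line 9, in <module>
cv2.error: OpenCV(4.12.0) /io/opencv/modules/imgproc/src/filter.simd.hpp:3187: error: (-215:Assertion failed) cn == CV_MAT_CN(dstType) && ddepth >= sdepth in function 'getLinearFilter'
```

```bash
python3 - <<'E'
import cv2,numpy as np
e=cv2.resize(cv2.imread("pics/w2.png"),(640,400))[:,:,::-1]; w=cv2.imread("pics/w7.png")[:,:,::-1]
f=np.load("f5.npz")["w"]
for n,im in(("empty",e),("full",f),("now",w)):
    k=cv2.cvtColor(np.ascontiguousarray(im),cv2.COLOR_RGB2GRAY)[0:145,205:430]
    print(n); print(cv2.resize(k,(19,10),interpolation=cv2.INTER_AREA))
E
```

```text
empty
[[161 214 228 229 229 230 231 231 232 231 231 232 231 225 226 226 226 215
  149]
 [152 224 234 235 235 234 235 235 235 234 234 234 234 233 233 233 233 189
  135]
 [143 221 236 236 236 236 236 236 236 236 236 236 236 236 236 236 232 168
  126]
 [139 208 235 237 237 237 237 237 237 237 237 237 237 237 237 237 219 146
  118]
 [141 203 231 237 237 237 238 238 238 238 238 238 238 238 237 237 189 132
  117]
 [138 196 226 236 237 238 238 238 238 238 238 238 238 238 238 237 165 139
  111]
 [128 182 220 236 236 237 238 238 238 238 238 238 238 238 238 231 152 131
  109]
 [118 173 219 235 236 237 237 237 237 238 238 238 238 238 239 198 151 114
  101]
 [116 166 218 231 237 238 238 238 237 237 237 237 237 237 237 175 150 102
  107]
 [131 160 199 206 213 214 214 191 180 192 209 214 215 215 212 162 158 125
  122]]
full
[[175 229 231 231 231 226 166 179 230 203 231 233 233 233 233 230 226 215
  121]
 [157 218 229 229 229 212 152 181 229 195 223 230 230 230 228 204 201 217
  126]
 [155 219 236 236 236 233 166 160 178 198 235 236 236 221 183 221 231 215
  163]
 [171 208 236 237 237 237 211 193 2
[... 647 characters left out ...]
 238 238 238 238 239 239 239 239 239 208 173
  142]
 [108 163 237 239 239 239 239 239 239 239 239 239 239 239 240 237 188 177
  136]
 [112 143 227 238 239 239 239 239 239 239 240 240 240 240 240 205 183 167
  131]
 [115 138 212 236 237 237 237 237 237 238 238 238 238 238 234 184 181 156
  130]
 [115 137 196 237 238 239 239 240 240 240 240 240 240 240 216 181 181 147
  129]
 [107 126 162 190 191 205 218 216 213 211 216 222 220 217 191 182 182 140
  123]
 [101 115 148 183 187 188 189 190 190 189 187 186 185 184 183 183 183 131
  121]
 [104 107 146 178 187 187 187 188 188 188 186 187 186 185 183 183 183 121
  121]
 [108 107 141 146 150 150 152 149 145 137 147 155 160 162 160 157 156 112
  126]]
```

The pan now reads as empty and uniform. I'll raise it clear and return.

```bash
python3 - <<'E'
from h import *
s=bot.observe();P=s["position"];r=s["tool_rot"]
for T,th in[([.4,-.335,.24],.83),([.4,-.335,.28],.75),([.4,-.31,.28],.6),([.4,-.27,.28],.47),([.4,-.23,.27],.35)]: go(T,[np.pi,th,-.03],P,r)
P=np.array([.4,-.23,.27]);r=[np.pi,.35,-.03]; print()
for T,th in[([.41,-.19,.26],.22),([.42,-.15,.24],.1),([.43,-.11,.21],0.),([.43,-.07,.18],0),([.43,-.06,.15],0)]: go(T,[np.pi,th,-.03],P,r)
E
```

```text
row [-0.0239 -0.0004 -0.0222] [ 0.0001  0.0004 -0.0001]
row [-0.0535 -0.0004 -0.0492] [ 0.0001  0.0132 -0.0001]
row [-0.054  -0.0254 -0.0486] [ 0.0001  0.0371 -0.0001]
row [-0.0548 -0.0653 -0.0477] [ 0.0001  0.0577 -0.0001]
row [-0.0483 -0.1053 -0.0401] [ 0.0001  0.0768 -0.0001]

row [ 0.0117 -0.0403  0.0064] [0.     0.0207 0.    ]
row [ 0.0268 -0.0806  0.0221] [0.     0.0398 0.    ]
row [ 0.0454 -0.1208  0.0473] [0.     0.0557 0.    ]
row [ 0.0545 -0.1608  0.0759] [0.     0.0557 0.    ]
row [ 0.0645 -0.1708  0.1042] [0.     0.0557 0.    ]
```

Request:
move_arm([
  [[0, -0.024, 0, -0.022, 0, 0, 0], [0, -0.053, 0, -0.049, 0, 0.013, 0], [0, -0.054, -0.025, -0.049, 0, 0.035, 0], [0, -0.055, -0.065, -0.048, 0, 0.057, 0], [0, -0.048, -0.105, -0.04, 0, 0.077, 0]],
])

```text
clock: 13.7
position: [0.4006, -0.2292, 0.2706]
tool_rot: [3.14, 0.342, -0.032]
force: [2.5, -0.7, -2.4]
grip_width: 0.0189
finger_force: 98.6
```

Request:
move_arm([
  [[0, 0.012, -0.04, 0.006, 0, 0.02, 0], [0, 0.027, -0.08, 0.022, 0, 0.039, 0], [0, 0.045, -0.12, 0.047, 0, 0.0557, 0], [0, 0.0545, -0.16, 0.076, 0, 0.0557, 0], [0, 0.0645, -0.17, 0.104, 0, 0.0557, 0]],
])

```text
clock: 14.2
position: [0.4298, -0.0577, 0.1492]
tool_rot: [-3.141, -0.002, -0.026]
force: [2.1, -1.0, -1.9]
grip_width: 0.0187
finger_force: 98.6
```

```bash
python3 - <<'E'
from h import *
s=bot.observe(); print(s["position"],s["tool_rot"],s["force"])
go([.43,-.06,.062],[np.pi,0.001,-.03])
t=bot.grab_frame("top"); cv2.imwrite("pics/t8.png",t[:,:,::-1])
a=cv2.imread("pics/top0.png"); k=cv2.cvtColor(cv2.absdiff(a,t[:,:,::-1]),cv2.COLOR_BGR2GRAY)[190:270,420:502]
n,lab,st,ce=cv2.connectedComponentsWithStats((k>25).astype(np.uint8)); print(n,[(*x,*np.round(c)) for x,c in zip(st[1:].tolist(),ce[1:]) if x[4]>5])
E
```

```text
[ 0.42981223 -0.05774473  0.14924868] [-3.14129225e+00 -1.79961550e-03 -2.60833510e-02] [ 2.14656945 -0.9637923  -1.86742367]
row [0.0001 0.0023 0.0872] [-0.     -0.0004  0.0006]
10 [(22, 10, 16, 17, 122, np.float64(27.0), np.float64(19.0)), (32, 12, 9, 3, 24, np.float64(36.0), np.float64(13.0)), (29, 19, 9, 5, 36, np.float64(33.0), np.float64(21.0)), (15, 27, 17, 10, 97, np.float64(22.0), np.float64(31.0)), (46, 41, 18, 10, 120, np.float64(55.0), np.float64(46.0))]
```

Request:
move_arm([
  [[0, 0, 0.002, 0.035, 0, 0, 0.0006], [0, 0, 0.002, 0.065, 0, 0, 0.0006], [0, 0, 0.002, 0.081, 0, 0, 0.0006], [0, 0, 0.002, 0.087, 0, 0, 0.0006], [0, 0, 0.002, 0.087, 0, 0, 0.0006]],
])

```text
clock: 14.75
position: [0.43, -0.0633, 0.0623]
tool_rot: [3.141, 0.001, -0.033]
force: [-0.1, 0.2, -1.4]
grip_width: 0.0188
finger_force: 98.5
```

```bash
python3 - <<'E'
from h import *
s=bot.observe(); print(s["position"],s["tool_rot"],s["force"],s["moment"])
t=cv2.imread("pics/t8.png"); k=cv2.cvtColor(t,cv2.COLOR_BGR2GRAY)[196:244,430:482]
for r in k[::2]: print(" ".join("%3d"%x for x in r[::2]))
E
```

```text
[ 0.43001839 -0.06334881  0.06226238] [ 3.14087572e+00  7.92358042e-04 -3.34952097e-02] [-0.13143669  0.16295225 -1.41977084] [-0.01670553  0.16447025 -0.03701959]
 70  76 101 102 105 106 142 148 142 142 146 150 154 127 125 127 124 114 111  99 113 106 101  95 108 112
 83  39  43  39  39  39  43  38  44  34  39  41  42  39  43  45  57  60  61  61  80  84  84  78  85  89
 95 119 119 120 122 118  65  66  65  64  84 121 121 118 116 112  59  58  55  51  51  57  54  50  55  54
 95 130 132 133 130 134 131  69  68  65  90 173 169 167 164 156 133 132 131 131 133 142 140  74  74  78
 95 130 132 131 132 131 132  68  70  62  79 154 159 164 163 158 135 132 134 132 135 145 143  76  78  81
 97 133 132 129 131 132 130  68  69  66  70 118 121 127 131 135 134 133 133 135 138 144 144 134  76  77
 99 131 130 131 130 129 124  86  67 105 156 138 112 110 126 129 131 132 132 132 139 141 142 132  75  76
 96 133 130 132 133 133  83  71  61 151 194 188 182 167 138 131 129 130 129 133 140 143 142 132  77  75
 98 136 133 134 145 149  74  80  61 147 172 185 189 190 144 139 138 135 137 146 145 146 145  76  77  78

[... 859 characters left out ...]
 141 132 135 144 145 146 145 144 148 155 156 154 155 154 157 155 138  81  80
 99 133 135 135 146 145 147 145 145 147 145 144 145 147 147 156 158 157 158 157 161 152 104  98 170 175
 99 134 133 134 145 146 145 145 145 144 144 142 145 143 145 152 151 152 105  86  88  82  69 161 180 124
103 134 132 133 145 147 147 148 146 145 146 144 146 145 150 152 153 153  87  89  88  87  64 154 171  97
102 133 136 134 148 148 148 147 149 148 149 148 147 149 157 157 156 154 154  91  87  90  61  81 175 193
103 135 131 131 147 148 147 147 144 147 144 144 148 154 155 153 153 157 156 145  89 105 144  73  78  83
105 132 135 133 151 148 151 146 149 146 148 146 151 159 153 156 156 157 157 156 158 156 156  89  75  77
```

All four stand-offs show as separate bright blobs inside the tray. Now I'll set the scoop down.

Request:
move_arm([
  [[0, 0, 0, 0.003, 0, 0, 0], [0, 0, 0, 0.0045, 0, 0, 0], [0, 0, 0, 0.005, 0, 0, 0], [0, 0, 0, 0.005, 0, 0, 0]],
])

```text
clock: 15.15
position: [0.4302, -0.0633, 0.058]
tool_rot: [3.141, -0.001, -0.034]
force: [-5.7, -0.5, 9.4]
grip_width: 0.0187
finger_force: 99.8
```

```bash
python3 - <<'E'
from h import *
s=bot.observe(); print(s["position"],s["tool_rot"],s["force"],s["moment"])
E
```

```text
[ 0.43024827 -0.06328431  0.05802547] [ 3.14090446e+00 -1.18896960e-03 -3.37157154e-02] [-5.74166683 -0.45490753  9.36445568] [-0.03851395  0.21646143 -0.0440307 ]
```

Request:
move_arm([
  [[0.5, 0, 0, 0, 0, 0, 0], [0.8, 0, 0, 0, 0, 0, 0], [0.8, 0, 0, 0, 0, 0, 0], [0.8, 0, 0, 0, 0, 0, 0], [0.8, 0, 0, -0.02, 0, 0, 0]],
], force=20)

```text
clock: 15.65
position: [0.4292, -0.0628, 0.0762]
tool_rot: [3.141, 0.003, -0.033]
force: [0.1, 0.3, -0.0]
grip_width: 0.0684
finger_force: 0.0
```

Request:
move_arm([
  [[0.8, 0, 0, -0.03, 0, 0, 0], [0.8, 0, 0, -0.07, 0, 0, 0], [0.8, 0, 0, -0.12, 0, 0, 0], [0.8, 0, 0, -0.16, 0, 0, 0], [0.8, 0, 0, -0.16, 0, 0, 0]],
])

```text
clock: 16.15
position: [0.4321, -0.0631, 0.2419]
tool_rot: [3.141, -0.008, -0.034]
force: [0.8, -0.3, -1.5]
grip_width: 0.0682
finger_force: 0.0
```

```bash
python3 - <<'E'
from h import *
s=bot.observe(); print(s["position"],s["force"],s["grip_width"],s["clock"])
w=bot.grab_frame("wrist"); p=bot.camera_params("wrist"); cv2.imwrite("pics/w9.png",w[:,:,::-1])
# expected outline of flat scoop: grip under tcp, yaw -.033
h=-.033; R=Ro.from_euler("z",h).as_matrix(); o=np.array([.4302,-.0633,0])+R@[.103,0,0]
g=cv2.cvtColor(w,cv2.COLOR_RGB2HSV); m=(g[:,:,1]<60)&(g[:,:,2]>150)
n,l,st,c=cv2.connectedComponentsWithStats(m.astype(np.uint8)); print([x.tolist() for x in st[1:] if x[4]>800])
for q in([45,65,1],[45,-65,1],[-45,65,30],[-45,-65,30]): print(q,np.round(proj("wrist",o+R@(np.array(q)/1000),p)))
t=bot.grab_frame("top"); a=cv2.imread("pics/top0.png"); k=cv2.absdiff(a,t[:,:,::-1]).max(2)
for nm,(u0,v0,u1,v1) in dict(tin=(254,148,294,190),cup=(402,112,438,150),bottle=(240,104,274,136),tray=(422,192,499,266)).items(): print(nm,(k[v0:v1,u0:u1]>40).mean().round(3))
E
```

```text
[ 0.43208929 -0.06311545  0.24192072] [ 0.80838554 -0.29191662 -1.5426839 ] 0.06822092707863707 16.15
[[502, 0, 138, 178, 2912], [481, 53, 96, 122, 7231], [263, 59, 107, 91, 8007]]
[45, 65, 1] [262.  56.]
[45, -65, 1] [368.  56.]
[-45, 65, 30] [262. 133.]
[-45, -65, 30] [368. 133.]
tin 0.0
cup 0.0
bottle 0.0
tray 0.058
```

Request:
move_arm([
  [[0.8, 0, 0, 0, 0, 0, 0], [0.8, 0, 0, 0, 0, 0, 0], [0.8, 0, 0, 0, 0, 0, 0]],
])

```text
clock: 16.55
position: [0.4297, -0.0629, 0.2365]
tool_rot: [3.141, 0.001, -0.033]
force: [0.4, 0.4, 0.0]
grip_width: 0.0685
finger_force: 0.0
```

```bash
python3 -c "
from workcell import bot
print(bot.job_done())"
```

```text
the job is handed in; nothing more can be done
None
```

The job is handed in at about 17 s: all four stand-offs are in the tray, the scoop lies flat on the bench, and the final top-camera check shows the tray, tin, cup and bottle where they were.

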